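# Load the covered pigment carousel in colour order

## Robot

A 6-joint arm with a two-finger parallel gripper is mounted at the origin on a cart in front of the work surface, level with it; the furniture and walls round the work are solid. World frame = base frame: x ahead of the robot, y to its left, z up, the work surface at z = 0. Lengths are in m, angles in rad, forces in N, time in s.
With the tool pointing down it reaches from about 0.275 to 0.975 m from the base axis. Payload 8.4 kg.
Tool frame: the origin (TCP) lies on the centre line of the jaws, within the pads' length; the fingertips stand 22 mm ahead of it and the grasp point (between the pads) lies 3 mm ahead of it (arm.tip_extent is the distance from the TCP to the fingertips, in m); z points along the fingers, y is the line along which they close (so a half turn about z gives the same grasp; the last joint's range is limited). The gripper opens to 92 mm and grips with 3 to 60 N. Pads are 20 mm wide; open, the fingers measure 128 mm over their backs; the gripper's body (75 mm by 189 mm) begins 69 mm behind the grasp point.
Start: joints at [1.114, 0.353, 1.633, -0, 1.155, -0.002], TCP at [0.275, 0.561, 0.215] pointing down, gripper open.
Joint ranges: [-2.63, 2.63], [-0.92, 2.1], [0.06, 2.66], [-1.3, 4.44], [0, 2.69], [-3.02, 3.02]. Speed limits (rad/s): [2.22, 2.22, 2.79, 3.14, 3.14, 3.14].

## Interface

Orientations are given as a unit quaternion [x, y, z, w].
In Python, from rig import arm, imaging gives the robot as it stands.
- The arm moves only by the tool step_arm, never from a script. Its argument "series" is a list of rows, each a list of 5 numbers: the shift along the world's x, y, z in units of 50 mm (1.0 is 50 mm), then the turn about the world's z in units of 10 degrees (1.0 is 10 degrees), then the finger opening in mm, from 0 to 91.9. In form: [[x, y, z, spin, claw], ...]. A call has 1 to 10 rows; each row shifts and turns the commanded pose from where the row before left it; what a row does not reach is not made up. A row lasts 1/8 s, in which the tool goes at most 62.5 mm and 10.7 degrees, less where a joint would pass 70% of its speed; a pose out of reach is approached as far as the arm can. A call is refused whole if a number of a shift passes 1 or a number of a turn 1, either way. A call with a gripper value outside its range is refused whole. The fingers move at their own pace and stop on an object; "squeeze" is the grip in N (left out, the last holds). Time passes only in rows, so rows that do not move let the fingers close. It gives the time, the measured TCP pose, the force, the opening and the grip force at its end, in the units of the state.
- arm.get_obs(): the state, without advancing time (a new reading comes with each control period).
- imaging.get_image(name): name is "side" or "top"; returns a dict with "image" (384x512x3 uint8, red, green, blue), "camera_matrix" (3x3 intrinsics, pixels), "k1" (the pictures are not rectified: a ray, as slopes to the right and down, at radius r is drawn at 1 + k1 r^2 times it, then the intrinsics apply), "extrinsics" (4x4, takes a point from world to camera coordinates). Camera axes: x right, y down, z forward; pixel columns grow to the right and rows downward; lengths in m; the calibration is good to about 2 mm. A picture is of the moment at which its call begins. There is no depth.
- arm.finish_job(): hands the job in; it is judged then, once.
The state is a dict: "t": time; "joint_positions": joint angles; "joint_velocities": joint speeds; "effort": joint torques, N m; "eef_pos": TCP position; "ee_rot": TCP orientation; "force": force on the tool from outside, world axes, zero at the start; "ft_torque": the same for the moment, N m; "finger_gap": finger opening in m; "finger_force": force on a finger pad.
Only numpy, scipy, OpenCV 4.12 (cv2) and the standard library are available. Lean on these libraries where they do the work, as an engineer would, in place of code of your own. Each camera call takes 0.05 s, during which the arm holds its last target. There are 200 camera calls.

## Task

Turn the pigment carousel by its centre handle until the three empty cups are clear of the dust cover, the middle one at the front. Then, keeping everything upright, seat the yellow jar in the cup next to the red jar, the blue jar in the cup next to the black jar and the green jar in the cup between them, and stand the brown dropper bottle in the small round socket on the front corner of the carousel's base.

Things in the scene. Friction and masses are not known exactly. Their poses are not given: they have to be found in the camera images.
- yellow_jar: Loose yellow pigment jar with black screw cap, 44 mm in diameter, 71 mm high (body 57 mm, above it the cap, 40 mm in diameter), about 0.1 kg. Origin at the centre of its underside, z up along its axis. Body can be gripped from above with fingers in any direction. All loose things start on the bench in front of tall wooden cabinets (beyond about x = 0.6 m): carry nearer the robot.
- green_jar: Loose dark green pigment jar with white screw cap, 48 mm in diameter, 59 mm high (body 45 mm, above it the cap, 44 mm in diameter), about 0.1 kg. Origin at the centre of its underside, z up along its axis.
- blue_jar: Loose blue pigment jar with white screw cap, 48 mm in diameter, 65 mm high (body 51 mm, above it the cap, 44 mm in diameter), about 0.1 kg. Origin at the centre of its underside, z up along its axis.
- dropper_bottle: Loose brown dropper bottle with black dropper top, 32 mm in diameter up to 60 mm, above that a 23 mm collar up to 78 mm and a 14 mm bulb up to 102 mm, about 0.06 kg. Origin at the centre of its underside, z up along its axis.
- carousel: Fixed square wood base, 274x274x12 mm, with a 244 mm turntable (top at 20.5 mm). Origin: underside centre, on the turntable's axis; x to the back, away from the brass index mark on the front edge. A clear dust cover with aluminium edges spans the back, 75 deg either side of x: wall at radius 130 mm, flat roof from radius 52 to 130 mm, its top at 102 mm; open at the centre and in front.
- turntable (a joint): Turntable angle, rad, counterclockwise from above positive, range -3 to 3, starts at 0.85 to 1.45; light friction keeps it put. At 0 the middle empty cup is at the front (-x of carousel) and the handle lies along the carousel's x. Handle: black bar on the axis, 56 mm long, 13 mm thick, from 73 to 100 mm above the bench, white dot at the end towards the middle cup; grip across its thickness.
- cup_by_red: Empty grey cup on the turntable between the red jar (fixed in its cup) and the middle empty cup. Flared: 53 mm inside at the floor, 60 mm at the rim, 16 mm high. Origin: underside centre; inner floor 2 mm above it. The five cups stand 88 mm from the axis, 72 deg apart; counterclockwise from above: middle, by black, black jar, red jar, by red.
- cup_middle: The middle one of the three empty grey cups, between the cups cup_by_red and cup_by_black; same size and origin as those.
- cup_by_black: Empty grey cup on the turntable between the middle empty cup and the black jar (fixed in its own cup); same size and origin as the other cups.
- socket: Small empty grey round socket fixed on the front left corner of the carousel's base board, 108 mm to the front and 108 mm to the left of the axis: 37 mm inside at its floor, 47 mm at its flared rim, 22 mm high. Origin at the centre of its underside, the inner floor is 2 mm above it.

How it is judged:
By the outcome, as a careful person would: the job done as asked, in the order asked, and still so for the second after the job is handed in, with the robot touching nothing.
It also fails if it takes over 131 s, if anything falls off the work surface, if the arm or the gripper's body presses on something with over 40 N, if the wrist force passes 120 N, or if a joint passes its speed limit or range.

## Working session

There is one attempt and no reset: what is moved stays moved. The work goes in short steps, Python scripts to look and compute and a tool call to move; the robot and the scene stay as the last step left them, time stands still between calls to the robot, and variables do not carry over. Pictures are saved under pics/ and viewed, at most 14 in all, crops included, and the job is handed in when it is done.

Besides the shell and the picture viewer there is one more tool, called after "Emit:" as name(argument=value, ...) on one line, values as JSON. step_arm: Moves the arm, as the interface text tells. Its arguments: {"type":"object","properties":{"series":{"type":"array","items":{"type":"array","items":{"type":"number"}}},"squeeze":{"type":"number"}},"required":["series"]}

```bash
ls; mkdir -p pics; cat > h.py <<'E'
import numpy as np, cv2
from rig import arm, imaging
def get(n):
    d=imaging.get_image(n); return d
def ray(d,px):
    K=d["camera_matrix"];E=d["extrinsics"];px=np.atleast_2d(np.array(px,float))
    q=np.c_[(px[:,0]-K[0,2])/K[0,0],(px[:,1]-K[1,2])/K[1,1]]
    u=q.copy()
    for _ in range(30): u=q/(1+d["k1"]*(u**2).sum(1,keepdims=True))
    R=E[:3,:3]; return -R.T@E[:3,3],np.c_[u,np.ones(len(u))]@R
def plane(d,px,z):
    c,v=ray(d,px); return (c+v*((z-c[2])/v[:,2])[:,None])
def proj(d,P):
    P=np.atleast_2d(P);E=d["extrinsics"];K=d["camera_matrix"]
    c=P@E[:3,:3].T+E[:3,3];u=c[:,:2]/c[:,2:];u=u*(1+d["k1"]*(u**2).sum(1,keepdims=True))
    return u@K[:2,:2].T+K[:2,2]
def save(d,n,s=1.5,crop=None):
    im=d["image"][:,:,::-1]
    if crop: x0,y0,x1,y1=crop; im=im[y0:y1,x0:x1]
    cv2.imwrite("pics/"+n,cv2.resize(im,None,fx=s,fy=s,interpolation=cv2.INTER_CUBIC))
E
python3 - <<'E'
from h import *
for n in("top","side"):
    d=get(n);save(d,n+"0.png");c,_=ray(d,[[0,0]]);print(n,c,d["k1"],d["camera_matrix"].tolist())
o=arm.get_obs();print(o)
E
```

```text
pics
top [ 0.38596475 -0.04387939  1.30886162] 0.009757348577074183 [[458.4882349482491, 0.0, 253.60455829824141], [0.0, 458.4882349482491, 195.78558963660709], [0.0, 0.0, 1.0]]
side [0.57535763 1.22343669 0.95808853] -0.12606900813576147 [[465.50952313966087, 0.0, 258.11593127654027], [0.0, 465.50952313966087, 177.2704179803063], [0.0, 0.0, 1.0]]
{'t': 0.1, 'joint_positions': array([ 1.11363747e+00,  3.53588107e-01,  1.63405807e+00,  2.08573519e-06,
        1.15515464e+00, -2.40018195e-03]), 'joint_velocities': array([-2.96197980e-03, -1.39787065e-03, -3.50029847e-03, -2.89753805e-05,
       -1.45835659e-03, -1.46847457e-03]), 'effort': array([ 1.38702667e-04, -5.94905233e+01, -3.34934700e+01,  7.00046774e-02,
        1.83191278e-02,  7.86951837e-08]), 'eef_pos': array([0.27433762, 0.56109277, 0.21433371]), 'ee_rot': array([ 2.25425461e-01,  9.74260230e-01, -5.87991164e-04, -1.38517054e-04]), 'force': array([ 0.19170882,  0.02125504, -0.70344422]), 'ft_torque': array([ 0.03491336, -0.05045673, -0.03448895]), 'finger_force': 0.0, 'finger_gap': 0.09169053103522505}
```

View pics/top0.png

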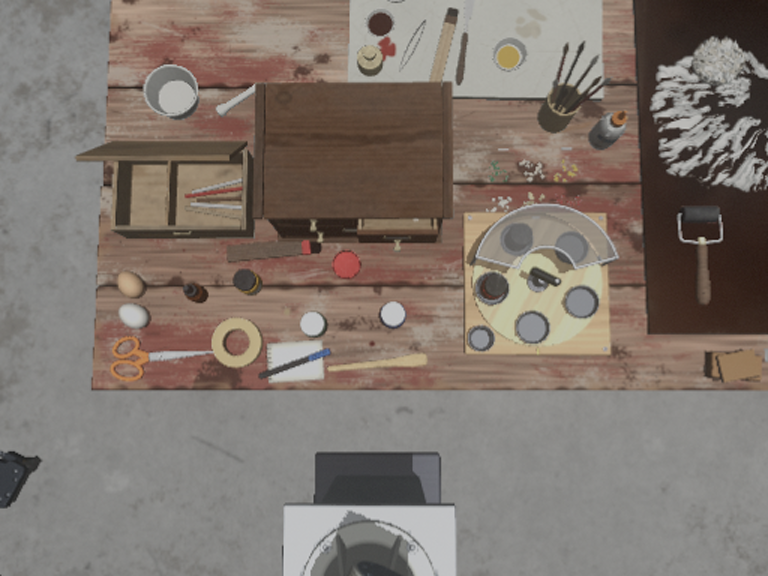

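View pics/side0.png

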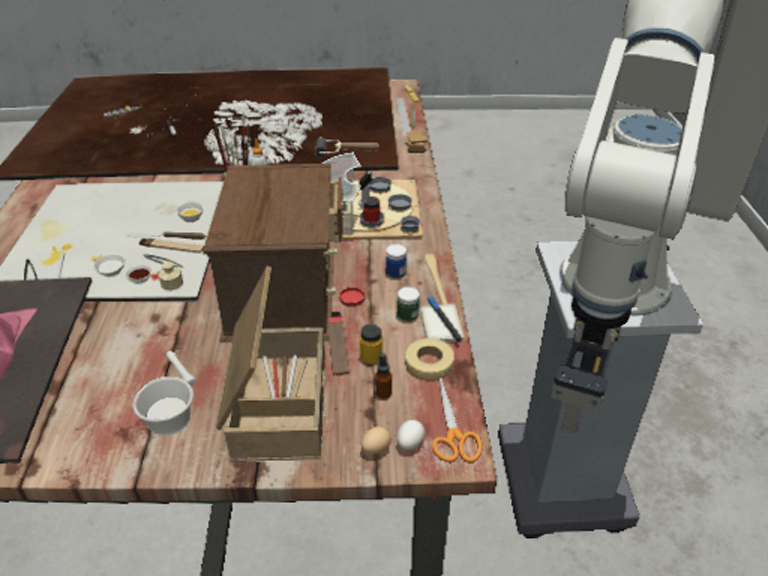

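The top view (display px at 1.5x) shows the carousel at (537,283), with the red jar on its left and the cover behind. It also shows the green jar's cap at (313,323), the blue cap at (393,314), the yellow jar's black cap at (246,281) and the dropper at (195,292). Next I measure.

```bash
python3 - <<'E'
from h import *
d=get("top");s=get("side");np.savez("f0.npz",top=d["image"],side=s["image"])
im=d["image"];hsv=cv2.cvtColor(im,cv2.COLOR_RGB2HSV)
def blob(mask,c,r=22):
    m=np.zeros_like(mask);cv2.circle(m,(int(c[0]),int(c[1])),r,255,-1);m&=mask
    n,l,st,ce=cv2.connectedComponentsWithStats(m);i=1+np.argmax(st[1:,4])
    cs,_=cv2.findContours((l==i).astype(np.uint8),0,cv2.CHAIN_APPROX_NONE);k=max(cs,key=cv2.contourArea)
    return ce[i],cv2.minEnclosingCircle(k),st[i]
white=cv2.inRange(hsv,(0,0,165),(180,50,255))
dark=cv2.inRange(hsv,(0,0,0),(180,255,60))
for n,c,m,z in(("green",(208.5,215.5),white,.059),("blue",(262,209.5),white,.065),("yellow",(164,187),dark,.071)):
    ce,k,st=blob(m,c,14);print(n,ce,k,st,plane(d,[ce,k[0]],z).round(4).tolist())
# board corners / handle / socket for crop viewing
save(d,"car.png",6,(300,130,420,240)); save(d,"left.png",6,(110,165,190,225))
E
```

```text
green [207.51851852 215.1005291 ] ((207.5, 215.25), 7.701560974121094) [200 208  16  15 189] [[0.4834, 0.1032, 0.059], [0.4829, 0.1032, 0.059]]
blue [261.61170213 208.5212766 ] ((261.625, 208.5833282470703), 7.755589485168457) [254 201  16  16 188] [[0.5007, -0.0448, 0.065], [0.5006, -0.0449, 0.065]]
yellow [168.625 188.875] ((168.5, 188.5), 2.9155757427215576) [167 186   4   6   8] [[0.5543, 0.2091, 0.071], [0.5554, 0.2095, 0.071]]
```

View pics/car.png

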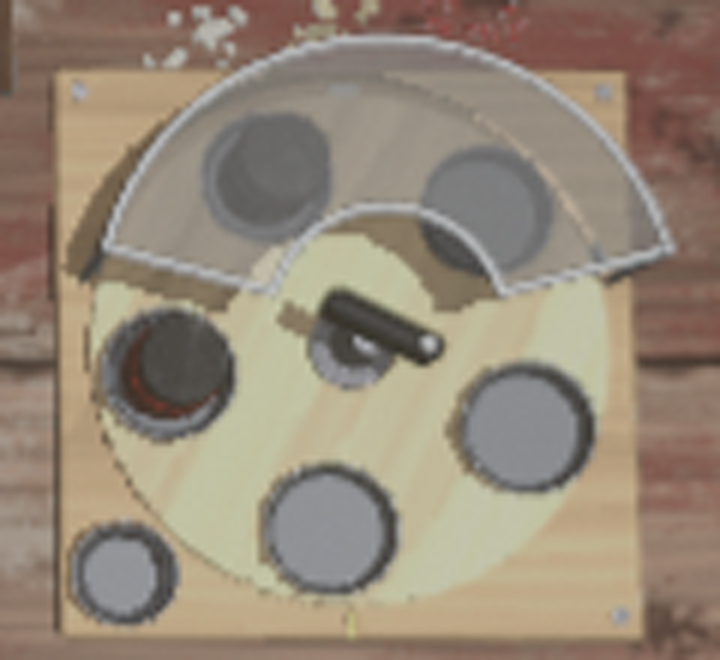

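View pics/left.png

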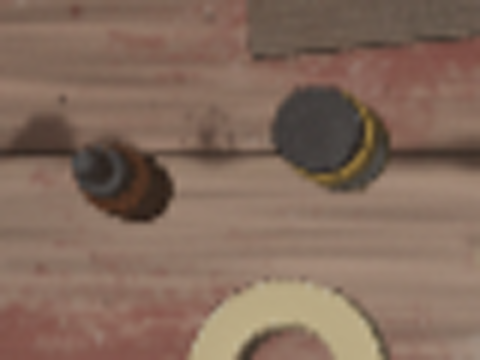

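The carousel crop (6x) shows the board corners at about (55,70), (625,72), (642,637) and (60,635). The socket rim is at (122,573), the cups at (330,528) and (526,427), and the handle runs from (335,300) to its white dot at (430,345). In the left crop, the yellow cap is at (320,132) and the dropper bulb at (95,160).

```bash
cat >> h.py <<'E'
def crop2(px,x0,y0,f=6): return (np.atleast_2d(np.array(px,float))+.5)/f-.5+[x0,y0]
E
python3 - <<'E'
from h import *
d=get("top");s=get("side")
c=lambda p:crop2(p,300,130)
B=plane(d,c([(57,70),(625,72),(642,637),(60,635)]),.012)
print("corners",B[:,:2].round(4).tolist(),"ctr",B.mean(0).round(4), "yaw",[np.degrees(np.arctan2(*(v[::-1]))).round(2) for v in (B[0,:2]-B[3,:2],B[1,:2]-B[2,:2])],[np.degrees(np.arctan2(-v[0],v[1])).round(2) for v in (B[0,:2]-B[1,:2],B[3,:2]-B[2,:2])])
S=plane(d,c((122,573)),.034)[0];print("sock",S.round(4))
C=plane(d,c([(330,528),(526,427)]),.0365);print("cups",C.round(4).tolist())
print("mark",plane(d,c((351,622)),.012).round(4))
H=plane(d,c([(335,300),(430,345)]),.100);print("bar",H.round(4).tolist(),H.mean(0).round(4),np.degrees(np.arctan2(*(H[1]-H[0])[1::-1])))
l=lambda p:crop2(p,110,165)
print("yel",plane(d,l((320,132)),.071).round(4),"drop",plane(d,l((94,161)),.102).round(4),plane(d,l((102,173)),.078).round(4))
# side view: cap top of jars check
hs=cv2.cvtColor(s["image"],cv2.COLOR_RGB2HSV)
for n,P in(("green",[.483,.1032,.059]),("blue",[.5006,-.0448,.065]),("yellow",[*plane(d,l((320,132)),.071)[0]]),("drop",[*plane(d,l((94,161)),.102)[0]])):
    print(n,(proj(s,P)[0]*1.5).round(1),"bottom",(proj(s,[P[0],P[1],0])[0]*1.5).round(1))
save(s,"sj.png",4,(200,150,350,300))
E
```

```text
corners [[0.7003, -0.182], [0.6982, -0.4532], [0.4287, -0.4507], [0.4295, -0.1797]] ctr [ 0.5642 -0.3164  0.012 ] yaw [np.float64(-0.49), np.float64(-0.51)] [np.float64(-0.43), np.float64(-0.17)]
sock [ 0.4574 -0.2064  0.034 ]
cups [[0.478, -0.3021, 0.0365], [0.5247, -0.3936, 0.0365]]
mark [[ 0.4357 -0.3157  0.012 ]]
bar [[0.5745, -0.294, 0.1], [0.5543, -0.3353, 0.1]] [ 0.5644 -0.3146  0.1   ] -116.08437912878397
yel [[0.5607 0.2249 0.071 ]] drop [[0.5435 0.3185 0.102 ]] [[0.5411 0.3219 0.078 ]]
green [408.2 291.5] bottom [407.6 313.3]
blue [396. 248.] bottom [395.7 271.3]
yellow [371.8 327.4] bottom [372.2 354.4]
drop [382.6 349.2] bottom [382.6 389. ]
```

View pics/sj.png

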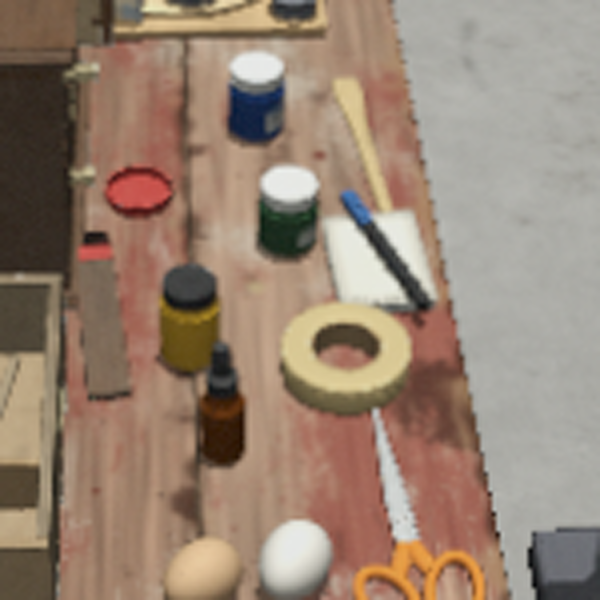

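The side crop (4x) shows the blue cap at (257,66), green (290,182), yellow (190,280) and the dropper bulb at (221,347). These match the top-view projections for the jars, but the dropper is a few mm off, so I'll remeasure it before its grasp. Next I move above the handle.

Emit:
step_arm(series=[[0.2, -1, 0, -0.5, 40], [0.2, -1, 0, -0.5, 40], [0.2, -1, 0, -0.5, 40], [0.2, -1, 0, -0.5, 40], [0.2, -1, 0, -0.5, 40], [0.2, -1, 0, -0.5, 40], [0.2, -1, 0, -0.5, 40], [0.2, -1, 0, -0.5, 40], [0.2, -1, 0, -0.5, 40], [0.2, -1, 0, -0.5, 40]], squeeze=15)

```text
t: 1.55
eef_pos: [0.3747, 0.0599, 0.2153]
ee_rot: [0.617, 0.787, 0.0, 0.0]
force: [1.1, 0.1, -0.3]
finger_gap: 0.0397
finger_force: 0.0
```

Emit:
step_arm(series=[[0, -0.95, 0, -0.5, 40], [0, -0.95, 0, -0.5, 40], [0, -0.95, 0, -0.5, 40], [0.2, -0.95, 0, -0.5, 40], [0.5, -0.95, 0, -0.5, 40], [0.5, -0.95, 0, -0.5, 40], [0.8, -0.95, 0, -0.5, 40], [0.8, -0.9, 0, -0.6, 40], [0.8, 0, 0, 0, 40], [0, 0, 0, 0, 40]])

```text
t: 2.8
eef_pos: [0.5564, -0.3164, 0.2143]
ee_rot: [0.853, 0.522, 0.0, -0.0]
force: [-0.1, 0.6, -1.4]
finger_gap: 0.0395
finger_force: 0.0
```

Emit:
step_arm(series=[[0.16, 0, -0.8, 0, 40], [0, 0, -0.8, 0, 40], [0, 0, -0.4, 0, 40], [0, 0, -0.3, 0, 40], [0, 0, -0.1, 0, 40], [0, 0, 0, 0, 10], [0, 0, 0, 0, 10], [0, 0, 0, 0, 10], [0, 0, 0, 0, 10]], squeeze=15)

```text
t: 3.92
eef_pos: [0.5639, -0.3167, 0.0959]
ee_rot: [0.853, 0.522, 0.001, 0.001]
force: [4.5, -0.6, 1.2]
finger_gap: 0.0127
finger_force: 15.0
```

Emit:
step_arm(series=[[0, 0, 0, -0.6, 10], [0, 0, 0, -0.7, 10], [0, 0, 0, -0.7, 10], [0, 0, 0, -0.7, 10], [0, 0, 0, -0.7, 10], [0, 0, 0, -0.7, 10], [0, 0, 0, -0.7, 10], [0, 0, 0, -0.7, 10], [0, 0, 0, -0.7, 10], [0, 0, 0, -0.14, 10]])

```text
t: 5.18
eef_pos: [0.5637, -0.3166, 0.0959]
ee_rot: [1.0, -0.004, 0.001, 0.001]
force: [4.8, -2.8, 4.2]
finger_gap: 0.0128
finger_force: 15.0
```

Emit:
step_arm(series=[[0, 0, 0, 0, 10], [0, 0, 0, 0, 10], [0, 0, 0, 0, 40], [0, 0, 0, 0, 40], [0, 0, 0, 0, 40], [0, 0, 0.5, 0, 40], [0, 0, 1, 0, 40], [-0.6, 0.6, 1, 0, 60], [-1, 0.8, 0, 0, 70], [-1, 0.8, 0, 0, 70]])

```text
t: 6.42
eef_pos: [0.4349, -0.2083, 0.2179]
ee_rot: [1.0, -0.004, 0.0, 0.0]
force: [0.6, -0.2, 0.5]
finger_gap: 0.0677
finger_force: 0.0
```

Emit:
step_arm(series=[[-0.7, 1, 0, 0, 70], [0, 1, 0, 0, 70], [0, 1, 0, 0, 70], [0, 1, 0, 0, 70], [0, 1, 0, 0, 70]])

```text
t: 7.05
eef_pos: [0.4008, 0.0421, 0.2177]
ee_rot: [1.0, -0.004, 0.0, 0.0]
force: [0.0, 0.2, -0.1]
finger_gap: 0.0701
finger_force: 0.0
```

```bash
python3 - <<'E'
from h import *
d=get("top");s=get("side");print(arm.get_obs()["eef_pos"],arm.get_obs()["ee_rot"])
save(d,"car2.png",6,(300,130,420,240)); save(s,"dr.png",8,(235,220,285,280))
E
```

```text
[0.40078151 0.04422898 0.21763651] [ 9.99998318e-01 -1.73652387e-03 -1.64672524e-04 -5.67177971e-04]
```

View pics/car2.png

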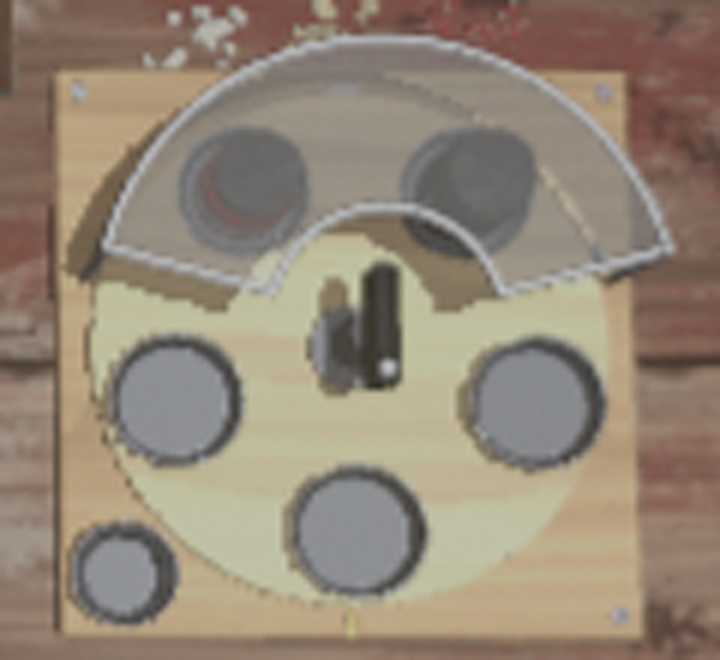

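View pics/dr.png

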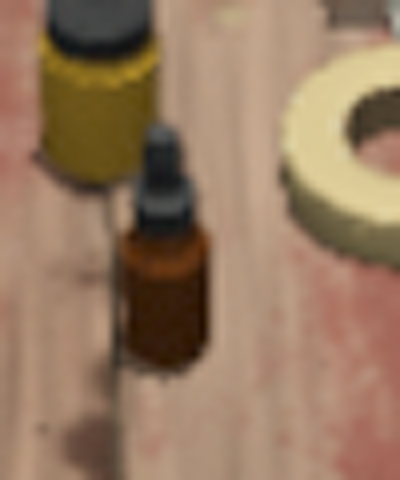

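The carousel is turned: the empty cups are at (175,401), (358,531) and (537,402) in the crop, with the middle one over the index mark. In the side crop (8x) the dropper's bulb tip is at (161,130) and its shoulder centre at (166,248).

```bash
python3 - <<'E'
from h import *
d=get("top");s=get("side")
c=lambda p:crop2(p,300,130)
C=plane(d,c([(175,401),(358,531),(537,402)]),.0365);print("cups",C[:,:2].round(4).tolist())
for ax in((.5642,-.3160),):
  for a in (108,180,252): print(a,(np.array(ax)+.088*np.array([np.cos(np.radians(a-.4)),np.sin(np.radians(a-.4))])).round(4))
  r=np.radians(-.4);print("sock",np.array(ax)+[-.108*np.cos(r)-.108*np.sin(r),-.108*np.sin(r)+.108*np.cos(r)])
q=lambda p:crop2(p,235,220,8)
print("drop side",plane(s,q((161,130)),.102)[0].round(4),plane(s,q((166,250)),.06)[0].round(4))
sj=lambda p:crop2(p,200,150,4)
print("yel side",plane(s,sj((190,282)),.071)[0].round(4),"blue",plane(s,sj((257,68)),.065)[0].round(4),"green",plane(s,sj((290,183)),.059)[0].round(4))
# triangulate dropper bulb
c1,v1=ray(d,crop2((90,158),110,165));c2,v2=ray(s,q((161,130)))
t=np.linalg.lstsq(np.c_[v1[0],-v2[0]],c2-c1,rcond=None)[0];print("tri",c1+t[0]*v1[0],c2+t[1]*v2[0])
E
```

```text
cups [[0.5371, -0.232], [0.4766, -0.3149], [0.5364, -0.3991]]
108 [ 0.5376 -0.2321]
180 [ 0.4762 -0.3154]
252 [ 0.5364 -0.3995]
sock [ 0.45695661 -0.20724866]
drop side [0.5448 0.3301 0.102 ] [0.5437 0.3442 0.06  ]
yel side [0.563  0.2327 0.071 ] blue [ 0.5014 -0.0373  0.065 ] green [0.4833 0.1083 0.059 ]
tri [0.54572907 0.32248405 0.09491624] [0.54455271 0.32263034 0.09480557]
```

Emit:
step_arm(series=[[0.4, 1, 0, 0, 70], [0.6, 0.9, 0, 0, 70], [0.6, 0.9, 0, 0, 70], [0.6, 0.6, 0, 0, 70], [0.6, 0.2, -0.3, 0, 70], [0.4, 0, -0.8, 0, 70], [0, 0, -0.8, 0, 70], [0, 0, -0.3, 0, 70], [0, 0, 0, 0, 70]])

```text
t: 8.38
eef_pos: [0.5611, 0.2194, 0.1071]
ee_rot: [1.0, -0.005, -0.001, 0.0]
force: [-0.5, -0.3, -0.2]
finger_gap: 0.0701
finger_force: 0.0
```

Emit:
step_arm(series=[[0, 0.11, -0.2, 0, 70], [0, 0, -0.5, 0, 70], [0, 0, -0.4, 0, 70], [0, 0, -0.1, 0, 70], [0, 0, 0, 0, 70], [0, 0, 0, 0, 35], [0, 0, 0, 0, 35], [0, 0, 0, 0, 35], [0, 0, 0, 0, 35]], squeeze=15)

```text
t: 9.5
eef_pos: [0.5617, 0.2263, 0.0481]
ee_rot: [1.0, -0.004, 0.0, -0.0]
force: [0.9, 1.3, 3.0]
finger_gap: 0.0432
finger_force: 15.0
```

Emit:
step_arm(series=[[0, 0, 0.3, 0, 35], [0, 0, 0.7, 0, 35], [-0.3, 0, 0.8, 0, 35], [-0.7, -0.2, 0.7, 0, 35], [-0.8, -0.5, 0, 0, 35], [-0.7, -0.7, 0, 0, 35], [-0.4, -0.9, 0, 0, 35], [0, -1, 0, 0, 35], [0, -1, 0, 0, 35], [0, -1, 0, 0, 35]])

```text
t: 10.75
eef_pos: [0.4162, -0.0404, 0.1736]
ee_rot: [1.0, -0.004, 0.001, 0.0]
force: [0.4, 0.2, -1.0]
finger_gap: 0.0435
finger_force: 15.0
```

Emit:
step_arm(series=[[0, -1, 0, 0, 35], [0.2, -1, 0, 0, 35], [0.5, -0.9, 0, 0, 35], [0.6, -0.6, 0, 0, 35], [0.5, -0.3, 0, 0, 35], [0, 0, 0, 0, 35]])

```text
t: 11.5
eef_pos: [0.5075, -0.2299, 0.1732]
ee_rot: [1.0, -0.004, 0.0, 0.0]
force: [-1.3, -0.5, -1.0]
finger_gap: 0.043
finger_force: 15.0
```

```bash
python3 - <<'E'
from h import *
d=get("top");s=get("side");o=arm.get_obs();print(o["eef_pos"],o["ee_rot"],o["finger_gap"])
a=d["image"][130:240,290:420,::-1];p=(proj(s,o["eef_pos"])[0]).astype(int);print(p)
x,y=p;b=s["image"][y-55:y+55,x-65:x+65,::-1]
cv2.imwrite("pics/hold1.png",cv2.resize(np.hstack([a,b]),None,fx=3,fy=3,interpolation=cv2.INTER_CUBIC))
E
```

```text
[ 0.50545882 -0.22839816  0.17269389] [ 9.99991712e-01 -4.02728214e-03 -5.41818516e-04 -2.53155407e-04] 0.04355965584236206
[260 110]
```

View pics/hold1.png

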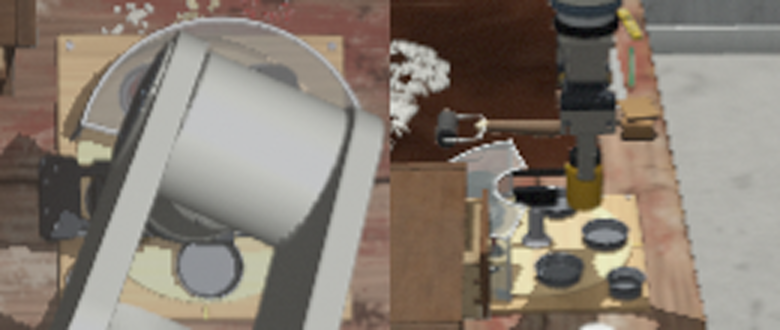

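The held picture shows the yellow jar upright and centred under the fingers at (585,185), above the carousel.

Emit:
step_arm(series=[[0.35, -0.04, 0, 0, 35], [0.3, -0.03, 0, 0, 35], [0, 0, -0.5, 0, 35], [0, 0, -0.7, 0, 35], [0, 0, -0.5, 0, 35], [0, 0, 0, 0, 35], [0, 0, 0, 0, 35]])

```text
t: 12.48
eef_pos: [0.5399, -0.2324, 0.0885]
ee_rot: [1.0, -0.004, 0.001, 0.0]
force: [0.7, 0.5, -1.3]
finger_gap: 0.0432
finger_force: 15.0
```

Emit:
step_arm(series=[[-0.04, 0, -0.1, 0, 35], [0, 0, -0.1, 0, 35], [0, 0, -0.1, 0, 35], [0, 0, -0.04, 0, 35], [0, 0, 0, 0, 35]])

```text
t: 13.1
eef_pos: [0.537, -0.2324, 0.0707]
ee_rot: [1.0, -0.004, 0.0, 0.0]
force: [-0.1, 0.0, -1.6]
finger_gap: 0.0432
finger_force: 15.0
```

Emit:
step_arm(series=[[0, 0, 0, 0, 46], [0, 0, 0, 0, 60], [0, 0, 0, 0, 60], [0, 0, 0.3, 0, 60], [0, 0, 0.8, 0, 60], [0, 0, 1, 0, 60], [-0.4, 0.3, 0.1, 0, 70], [-0.3, 0.9, 0, 0, 70], [0, 0.9, 0, 0, 70], [0, 0.9, 0, 0, 70]])

```text
t: 14.35
eef_pos: [0.5019, -0.0812, 0.182]
ee_rot: [1.0, -0.004, 0.001, 0.0]
force: [0.2, -0.3, 0.1]
finger_gap: 0.0701
finger_force: 0.0
```

Emit:
step_arm(series=[[0, 0.7, 0, 0, 70], [0, 0.05, -0.3, 0, 70], [0, 0, -0.8, 0, 70], [0, 0, -0.6, 0, 70], [0, 0, 0, 0, 70], [0, 0, 0, 0, 70]])

```text
t: 15.1
eef_pos: [0.5024, -0.0455, 0.0964]
ee_rot: [1.0, -0.004, 0.0, 0.0]
force: [1.1, -0.3, 0.0]
finger_gap: 0.0703
finger_force: 0.0
```

```bash
python3 - <<'E'
from h import *
d=get("top");s=get("side");o=arm.get_obs();print(o["eef_pos"],o["ee_rot"],o["finger_gap"])
a=d["image"][130:240,290:420,::-1];p=(proj(s,[.5376,-.232,.06])[0]).astype(int)
x,y=p;b=s["image"][y-55:y+55,x-65:x+65,::-1];print(x,y)
cv2.imwrite("pics/y1.png",cv2.resize(np.hstack([a,b]),None,fx=3,fy=3,interpolation=cv2.INTER_CUBIC))
E
```

```text
[ 0.502859   -0.04531271  0.09692104] [ 9.99990690e-01 -4.17965445e-03  1.06552100e-03  1.24099002e-04] 0.06989426192768368
251 137
```

View pics/y1.png

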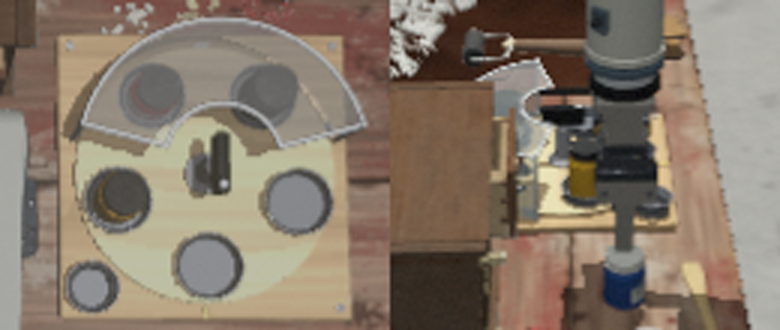

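The yellow jar stands upright in its cup at (120,198) and the turntable has not moved. The gripper is over the blue jar.

Emit:
step_arm(series=[[-0.04, 0.01, -0.3, 0, 70], [0, 0, -0.5, 0, 70], [0, 0, -0.2, 0, 70], [0, 0, -0.03, 0, 70], [0, 0, 0, 0, 70], [0, 0, 0, 0, 40], [0, 0, 0, 0, 40], [0, 0, 0, 0, 40], [0, 0, 0, 0, 40]])

```text
t: 16.32
eef_pos: [0.5002, -0.0443, 0.0445]
ee_rot: [1.0, -0.004, 0.0, -0.0]
force: [-0.7, -0.2, 3.8]
finger_gap: 0.0474
finger_force: 15.0
```

Emit:
step_arm(series=[[0, 0, 0.3, 0, 40], [0, 0, 0.8, 0, 40], [-0.3, -0.2, 0.9, 0, 40], [-0.4, -0.7, 0.5, 0, 40], [-0.4, -0.8, 0, 0, 40], [0, -0.9, 0, 0, 40], [0, -0.9, 0, 0, 40], [0.2, -0.9, 0, 0, 40], [0.4, -0.9, 0, 0, 40], [0.4, -0.8, 0, 0, 40]])

```text
t: 17.58
eef_pos: [0.495, -0.3511, 0.17]
ee_rot: [1.0, -0.004, 0.0, 0.0]
force: [0.9, 0.1, -1.3]
finger_gap: 0.0474
finger_force: 15.0
```

Emit:
step_arm(series=[[0.4, -0.5, 0, 0, 40], [0.3, -0.3, 0, 0, 40], [0, 0, 0, 0, 40], [0, 0, 0, 0, 40]])

```text
t: 18.08
eef_pos: [0.5291, -0.3886, 0.1693]
ee_rot: [1.0, -0.004, -0.0, -0.0]
force: [0.2, 0.4, -0.6]
finger_gap: 0.0473
finger_force: 15.0
```

Emit:
step_arm(series=[[0.15, -0.22, 0, 0, 40], [0, 0, -0.4, 0, 40], [0, 0, -0.8, 0, 40], [0, 0, -0.5, 0, 40], [0, 0, 0, 0, 40], [0, 0, 0, 0, 40]])

```text
t: 18.82
eef_pos: [0.5376, -0.4005, 0.0845]
ee_rot: [1.0, -0.004, 0.0, 0.0]
force: [-0.1, 0.2, -0.2]
finger_gap: 0.0469
finger_force: 15.0
```

Emit:
step_arm(series=[[-0.03, 0.02, -0.1, 0, 40], [0, 0, -0.1, 0, 40], [0, 0, -0.1, 0, 40], [0, 0, -0.04, 0, 40], [0, 0, 0, 0, 40], [0, 0, 0, 0, 40]])

```text
t: 19.58
eef_pos: [0.5359, -0.3994, 0.0671]
ee_rot: [1.0, -0.004, 0.0, -0.0]
force: [0.1, 0.2, -1.9]
finger_gap: 0.0472
finger_force: 15.0
```

Emit:
step_arm(series=[[0, 0, -0.01, 0, 49], [0, 0, 0, 0, 62], [0, 0, 0, 0, 62], [0, 0, 0.3, 0, 62], [0, 0, 0.8, 0, 62], [0, 0, 1, 0, 62], [-0.6, 0.3, 0.2, 0, 70], [-0.5, 0.8, 0, 0, 70], [0, 1, 0, 0, 70], [0, 1, 0, 0, 70]])

```text
t: 20.82
eef_pos: [0.4807, -0.2434, 0.183]
ee_rot: [1.0, -0.005, 0.001, 0.0]
force: [0.9, 0.3, 0.2]
finger_gap: 0.0698
finger_force: 0.0
```

Emit:
step_arm(series=[[0, 1, 0, 0, 70], [0, 1, 0, 0, 70], [0, 1, 0, 0, 70], [0, 1, 0, 0, 70], [0, 1, 0, 0, 70], [0, 1, 0, 0, 70], [0, 0.6, 0, 0, 70], [0, 0.3, -0.4, 0, 70], [0, 0, -0.8, 0, 70], [0, 0, -0.4, 0, 70]])

```text
t: 22.08
eef_pos: [0.4804, 0.101, 0.1011]
ee_rot: [1.0, -0.004, -0.0, 0.0]
force: [0.6, -0.4, 0.7]
finger_gap: 0.0701
finger_force: 0.0
```

```bash
python3 - <<'E'
from h import *
d=get("top");s=get("side");o=arm.get_obs();print(o["eef_pos"],o["ee_rot"],o["finger_gap"])
a=d["image"][130:240,290:420,::-1];p=(proj(s,[.5376,-.232,.06])[0]).astype(int)
x,y=p;b=s["image"][y-55:y+55,x-65:x+65,::-1];print(x,y)
cv2.imwrite("pics/b1.png",cv2.resize(np.hstack([a,b]),None,fx=3,fy=3,interpolation=cv2.INTER_CUBIC))
E
```

```text
[0.47969654 0.10053046 0.10069768] [ 9.99991616e-01 -3.87155953e-03 -1.30571183e-03  2.72728486e-04] 0.07015976459446172
251 137
```

View pics/b1.png

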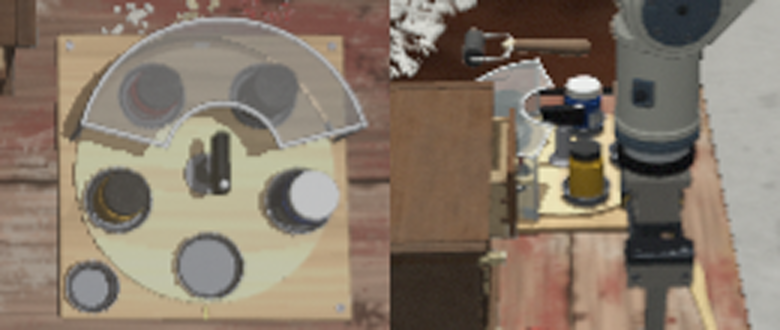

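The blue jar is upright in its cup, with its cap at (315,196) in the left half. The gripper is above the green jar.

Emit:
step_arm(series=[[0.06, 0.05, -0.2, 0, 70], [0, 0, -0.5, 0, 70], [0, 0, -0.4, 0, 70], [0, 0, -0.1, 0, 70], [0, 0, 0, 0, 70], [0, 0, 0, 0, 40], [0, 0, 0, 0, 40], [0, 0, 0, 0, 40], [0, 0, 0, 0, 40]])

```text
t: 23.3
eef_pos: [0.4843, 0.1032, 0.042]
ee_rot: [1.0, -0.004, 0.0, -0.0]
force: [-0.5, 0.6, 5.1]
finger_gap: 0.0436
finger_force: 15.0
```

```bash
python3 - <<'E'
from h import *
d=get("top");hsv=cv2.cvtColor(d["image"],cv2.COLOR_RGB2HSV)
w=cv2.inRange(hsv,(0,0,165),(180,50,255));m=np.zeros_like(w);cv2.circle(m,(395,195),10,255,-1)
ys,xs=np.nonzero(m&w);print(len(xs),plane(d,[[xs.mean(),ys.mean()]],.0875).round(4))
E
```

```text
215 [[ 0.5374 -0.4003  0.0875]]
```

The green gap reads 43.6 mm where the body should give about 47.5, so I'm looking before lifting.

```bash
python3 - <<'E'
from h import *
d=get("top");s=get("side");o=arm.get_obs();print(o["eef_pos"],o["finger_gap"],o["finger_force"],o["force"])
a=d["image"][170:260,150:260,::-1];p=(proj(s,o["eef_pos"])[0]).astype(int);print(p,proj(s,[.4831,.1032,0]))
x,y=p;b=s["image"][y-45:y+45,x-55:x+55,::-1]
cv2.imwrite("pics/g1.png",cv2.resize(np.hstack([a,b]),None,fx=3.6,fy=3.6,interpolation=cv2.INTER_CUBIC))
E
```

```text
[0.48425217 0.10327038 0.04200028] 0.0435547748942984 14.985872597317211 [ 0.02100845 -0.34651531  5.52368675]
[271 198] [[271.6755159  208.89614308]]
```

View pics/g1.png

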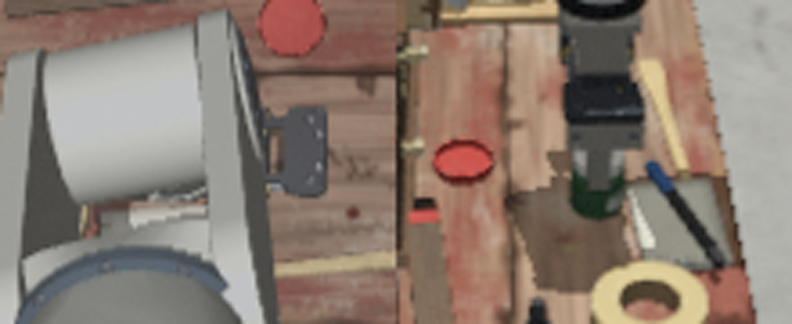

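The side half shows the green jar upright between the fingers. I'll regrip about 4 mm lower, which still clears the cup rim at placing.

Emit:
step_arm(series=[[0, 0, 0, 0, 70], [0, 0, 0, 0, 70], [0, 0, 0, 0, 70], [-0.02, 0, -0.08, 0, 70], [0, 0, 0, 0, 70], [0, 0, 0, 0, 40], [0, 0, 0, 0, 40], [0, 0, 0, 0, 40], [0, 0, 0, 0, 40]])

```text
t: 24.58
eef_pos: [0.4829, 0.1032, 0.0377]
ee_rot: [1.0, -0.004, 0.0, -0.0]
force: [-0.6, 0.2, -0.1]
finger_gap: 0.0456
finger_force: 15.0
```

Emit:
step_arm(series=[[0, 0, 0.1, 0, 40], [0, 0, 0.2, 0, 40], [0, 0, 0.3, 0, 40], [0, 0, 0, 0, 40], [0, 0, 0, 0, 40]])

```text
t: 25.2
eef_pos: [0.4829, 0.1032, 0.0679]
ee_rot: [1.0, -0.004, 0.0, -0.0]
force: [0.2, -0.6, -1.3]
finger_gap: 0.0455
finger_force: 15.0
```

```bash
python3 - <<'E'
from h import *
s=get("side");o=arm.get_obs();print(o["eef_pos"],o["finger_gap"],o["finger_force"],o["force"],o["ft_torque"])
p=(proj(s,o["eef_pos"])[0]).astype(int);print(p,proj(s,o["eef_pos"]-[0,0,.0377])-p)
x,y=p;b=s["image"][y-35:y+35,x-45:x+45,::-1]
cv2.imwrite("pics/g2.png",cv2.resize(b,None,fx=8,fy=8,interpolation=cv2.INTER_CUBIC))
E
```

```text
[0.48271435 0.10313506 0.0676066 ] 0.045446451757289764 14.991391509606729 [-0.32501455  0.26054134 -0.79150387] [0.00684197 0.11464956 0.02390473]
[272 192] [[-8.00557300e-04  9.59562403e+00]]
```

View pics/g2.png

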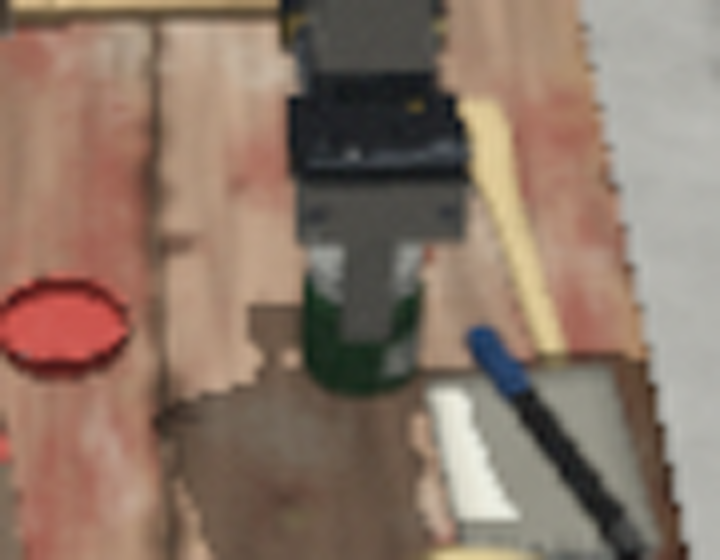

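The green jar hangs upright between the fingers, spanning about 305–420 px against the finger at 374. It is held securely.

Emit:
step_arm(series=[[0, 0, 0.7, 0, 40], [0, -0.3, 0.7, 0, 40], [-0.1, -0.8, 0.3, 0, 40], [-0.1, -0.9, 0, 0, 40], [0, -0.9, 0, 0, 40], [0, -0.9, 0, 0, 40], [0, -0.9, 0, 0, 40], [0, -0.9, 0, 0, 40], [0, -0.9, 0, 0, 40], [0, -0.9, 0, 0, 40]])

```text
t: 26.5
eef_pos: [0.4724, -0.2682, 0.1521]
ee_rot: [1.0, -0.004, -0.0, -0.0]
force: [0.5, 0.2, -1.3]
finger_gap: 0.0454
finger_force: 15.0
```

Emit:
step_arm(series=[[0, -0.6, 0, 0, 40], [0, -0.3, 0, 0, 40], [0, 0, 0, 0, 40], [0, 0, 0, 0, 40]])

```text
t: 27.0
eef_pos: [0.4727, -0.3107, 0.1524]
ee_rot: [1.0, -0.004, -0.0, -0.0]
force: [-0.1, -0.2, -0.9]
finger_gap: 0.0458
finger_force: 15.0
```

Emit:
step_arm(series=[[0.05, -0.09, -0.2, 0, 40], [0, 0, -0.7, 0, 40], [0, 0, -0.5, 0, 40], [0, 0, -0.1, 0, 40], [0, 0, 0, 0, 40], [0, 0, 0, 0, 40]])

```text
t: 27.75
eef_pos: [0.4761, -0.3167, 0.0787]
ee_rot: [1.0, -0.004, 0.001, 0.0]
force: [0.5, 0.5, -1.6]
finger_gap: 0.0455
finger_force: 15.0
```

```bash
python3 - <<'E'
from h import *
s=get("side");o=arm.get_obs();print(o["eef_pos"],o["finger_gap"],o["force"])
save(s,"g3.png",8,(220,100,310,170))
E
```

```text
[ 0.4760766  -0.31673623  0.07868231] 0.045462783688793494 [-0.57374646 -0.23470577 -1.25359517]
```

View pics/g3.png

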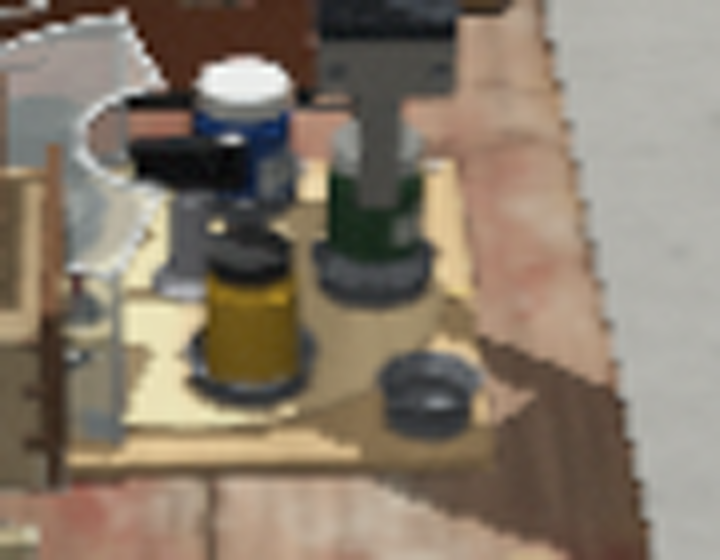

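The side crop shows the green jar (centre 375) directly over the middle cup (centre 374), with yellow seated and the socket empty at (430,390).

Emit:
step_arm(series=[[0, 0.03, -0.1, 0, 40], [0, 0, -0.1, 0, 40], [0, 0, -0.1, 0, 40], [0, 0, -0.05, 0, 40], [0, 0, 0, 0, 40], [0, 0, 0, 0, 40]])

```text
t: 28.55
eef_pos: [0.4754, -0.3149, 0.0602]
ee_rot: [1.0, -0.004, 0.0, 0.0]
force: [-1.0, 0.1, 0.2]
finger_gap: 0.0455
finger_force: 15.0
```

Emit:
step_arm(series=[[0, 0, 0, 0, 49], [0, 0, 0, 0, 62], [0, 0, 0, 0, 62], [0, 0, 0.3, 0, 62], [0, 0, 0.8, 0, 62], [0, 0, 1, 0, 62], [-0.2, 0.4, 0.6, 0, 62], [-0.2, 0.9, 0, 0, 62], [0, 1, 0, 0, 62], [0, 1, 0, 0, 62]])

```text
t: 29.8
eef_pos: [0.4553, -0.1487, 0.1964]
ee_rot: [1.0, -0.004, 0.001, 0.0]
force: [-0.5, -0.1, -0.3]
finger_gap: 0.0619
finger_force: 0.0
```

Emit:
step_arm(series=[[0, 1, 0, 0, 62], [0, 1, 0, 0, 62], [0, 1, 0, 0, 62], [0, 1, 0, 0, 62], [0, 1, 0, 0, 62], [0.3, 0.9, 0, 0, 62], [0.4, 0.9, 0, 0, 62], [0.4, 0.8, 0, 0, 62], [0.4, 0.7, 0, 0, 62], [0.2, 0.3, 0, 0, 62]])

```text
t: 31.05
eef_pos: [0.5411, 0.2819, 0.196]
ee_rot: [1.0, -0.003, 0.0, -0.0]
force: [0.2, -0.2, 0.3]
finger_gap: 0.062
finger_force: 0.0
```

```bash
python3 - <<'E'
from h import *
d=get("top");s=get("side");o=arm.get_obs();print(o["eef_pos"])
a=d["image"][130:240,290:420,::-1];b=s["image"][75:185,205:335,::-1]
cv2.imwrite("pics/g4.png",cv2.resize(np.hstack([a,b]),None,fx=3,fy=3,interpolation=cv2.INTER_CUBIC))
hsv=cv2.cvtColor(d["image"],cv2.COLOR_RGB2HSV);w=cv2.inRange(hsv,(0,0,165),(180,50,255))
for n,P in(("green",[.4764,-.3152,.0815]),("blue",[.5364,-.3995,.0875])):
    c=proj(d,P)[0];m=np.zeros_like(w);cv2.circle(m,tuple(c.round().astype(int)),11,255,-1);ys,xs=np.nonzero(m&w)
    print(n,len(xs),plane(d,[[xs.mean(),ys.mean()]],P[2]).round(4),P)
# dropper body in side view: brown mask
h=cv2.cvtColor(s["image"],cv2.COLOR_RGB2HSV)[225:275,245:268];m=cv2.inRange(h,(3,120,20),(14,255,140))
n,l,st,ce=cv2.connectedComponentsWithStats(m);i=1+np.argmax(st[1:,4]);print(st[i],ce[i]+[245,225],plane(s,ce[i]+[245,225],.03).round(4))
E
```

```text
[0.54091048 0.28099305 0.19554835]
green 236 [[ 0.4752 -0.3187  0.0815]] [0.4764, -0.3152, 0.0815]
blue 239 [[ 0.5398 -0.4007  0.0875]] [0.5364, -0.3995, 0.0875]
[  5  23  11  18 169] [255.04142012 256.3964497 ] [[0.5441 0.336  0.03  ]]
```

View pics/g4.png

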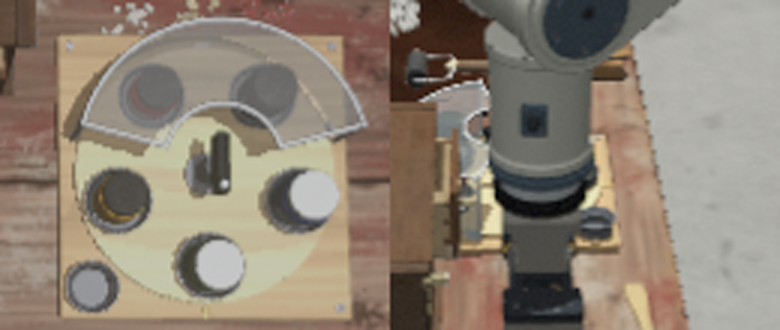

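The top half shows green capped in the middle cup (219,265), blue at (315,196) and yellow at (120,198), all seated with the turntable unmoved. The 14-picture allowance is now used, so the remaining checks are numeric.

Emit:
step_arm(series=[[0.05, 0.5, 0, 0, 62], [0, 0.32, 0, 0, 62], [0, 0, -0.3, 0, 62], [0, 0, -0.3, 0, 62], [0, 0, 0, 0, 62], [0, 0, 0, 0, 62]])

```text
t: 31.9
eef_pos: [0.5428, 0.3207, 0.1649]
ee_rot: [1.0, -0.004, -0.0, 0.0]
force: [-0.9, -0.2, -0.6]
finger_gap: 0.0622
finger_force: 0.0
```

```bash
python3 - <<'E'
from h import *
d=get("top");s=get("side");o=arm.get_obs();print(o["eef_pos"])
g=cv2.cvtColor(d["image"],cv2.COLOR_RGB2GRAY)
for n,P in(("green",[.4764,-.3152,.0815]),("blue",[.5364,-.3995,.0875])):
    c=proj(d,P)[0].round().astype(int);m=((g[c[1]-13:c[1]+14,c[0]-13:c[0]+14]>175)*255).astype(np.uint8)
    k,l,st,ce=cv2.connectedComponentsWithStats(m);i=1+np.argmax(st[1:,4])
    print(n,st[i],plane(d,ce[i]+c-13,P[2]).round(4))
E
```

```text
[0.54316014 0.32102226 0.16552013]
green [  0   0  27  27 470] [[ 0.48   -0.3244  0.0815]]
blue [  0   0  23  21 324] [[ 0.5473 -0.3988  0.0875]]
```

Emit:
step_arm(series=[[0, 0.02, -0.5, 0, 62], [0, 0, -0.7, 0, 62], [0, 0, -0.6, 0, 62], [0, 0, -0.4, 0, 62], [0, 0, -0.17, 0, 62], [0, 0, 0, 0, 62], [0, 0, 0, 0, 25], [0, 0, 0, 0, 25], [0, 0, 0, 0, 25], [0, 0, 0, 0, 25]], squeeze=10)

```text
t: 33.25
eef_pos: [0.5432, 0.3225, 0.0471]
ee_rot: [1.0, -0.004, 0.0, -0.0]
force: [1.1, 0.1, 1.9]
finger_gap: 0.0301
finger_force: 10.0
```

Emit:
step_arm(series=[[0, 0, 0.3, 0, 25], [0, 0, 0.8, 0, 25], [-0.2, -0.2, 0.8, 0, 25], [-0.5, -0.6, 0.55, 0, 25], [-0.6, -0.8, 0, 0, 25], [-0.5, -0.9, 0, 0, 25], [-0.2, -1, 0, 0, 25], [0, -1, 0, 0, 25], [0, -1, 0, 0, 25], [0, -1, 0, 0, 25]], squeeze=12)

```text
t: 34.5
eef_pos: [0.4428, -0.0044, 0.1702]
ee_rot: [1.0, -0.004, 0.001, 0.0]
force: [0.5, 0.8, -1.2]
finger_gap: 0.0295
finger_force: 12.0
```

Emit:
step_arm(series=[[0, -1, 0, 0, 25], [0, -1, 0, 0, 25], [0, -0.9, 0, 0, 25], [0.1, -0.7, 0, 0, 25], [0.1, -0.3, 0, 0, 25], [0, 0, 0, 0, 25], [0, 0, 0, 0, 25]])

```text
t: 35.38
eef_pos: [0.4526, -0.1967, 0.1691]
ee_rot: [1.0, -0.004, -0.0, -0.0]
force: [-1.0, 1.0, -0.5]
finger_gap: 0.0296
finger_force: 12.0
```

```bash
python3 - <<'E'
from h import *
s=get("side");o=arm.get_obs();print(o["eef_pos"],o["finger_gap"],o["force"])
p=proj(s,o["eef_pos"]-[0,0,.03])[0];x,y=p.round().astype(int);print("tcp-30mm px",p)
hsv=cv2.cvtColor(s["image"],cv2.COLOR_RGB2HSV)
r=s["image"][y-12:y+16,x-12:x+12].astype(int)
m=(((r[...,0]-r[...,2])>18)&(r.sum(2)<220)).astype(np.uint8)
n,l,st,ce=cv2.connectedComponentsWithStats(m);i=1+np.argmax(st[1:,4]);print(st[i],ce[i]+[x-12,y-12])
for row in m: print("".join(".#"[v] for v in row))
E
```

```text
[ 0.45262537 -0.19665431  0.16912652] 0.029754701949255023 [-0.97446578  0.3116612  -0.36359465]
tcp-30mm px [275.64335978 122.92863706]
[ 8  4  8 15 82] [275.34146341 123.37804878]
........................
........................
........................
........................
........#......#........
........#......#........
........#...............
........#......#........
........##....##........
........########........
........########........
........########........
........########........
........########........
........########........
........########........
........########........
........########........
.........#..............
........................
........................
........................
........................
........................
........................
........................
........................
........................
```

Emit:
step_arm(series=[[0.09, -0.2, 0, 0, 25], [0, 0, -0.4, 0, 25], [0, 0, -0.7, 0, 25], [0, 0, -0.5, 0, 25], [0, 0, -0.1, 0, 25], [0, 0, 0, 0, 25], [0, 0, 0, 0, 25]])

```text
t: 36.3
eef_pos: [0.4582, -0.2082, 0.0852]
ee_rot: [1.0, -0.004, 0.001, 0.0]
force: [-0.4, -0.9, -0.2]
finger_gap: 0.0295
finger_force: 12.0
```

Emit:
step_arm(series=[[-0.02, 0.03, -0.1, 0, 25], [0, 0, -0.1, 0, 25], [0, 0, -0.1, 0, 25], [0, 0, -0.1, 0, 25], [0, 0, -0.08, 0, 25], [0, 0, 0, 0, 25]])

```text
t: 37.05
eef_pos: [0.4574, -0.2072, 0.0604]
ee_rot: [1.0, -0.004, 0.001, 0.001]
force: [0.4, -2.2, 4.2]
finger_gap: 0.0299
finger_force: 12.0
```

Emit:
step_arm(series=[[0, 0, 0, 0, 34], [0, 0, 0, 0, 46], [0, 0, 0, 0, 46], [0, 0, 0.2, 0, 46], [0, 0, 0.6, 0, 46], [0, 0, 1, 0, 46], [0, 0, 1, 0, 46], [-0.5, 0.7, 0.2, 0, 46], [-0.5, 1, 0, 0, 46], [-0.5, 1, 0, 0, 46]])

```text
t: 38.3
eef_pos: [0.3805, -0.0702, 0.2109]
ee_rot: [1.0, -0.005, 0.001, -0.0]
force: [0.3, 0.5, 1.3]
finger_gap: 0.046
finger_force: 0.0
```

Emit:
step_arm(series=[[-0.3, 1, 0, 0, 46], [-0.3, 1, 0, 0, 46], [0, 1, 0, 0, 46], [0, 1, 0, 0, 46], [0, 1, 0, 0, 46], [0, 1, 0, 0, 46], [0, 1, 0, 0, 46], [0, 1, 0, 0, 46], [0, 1, 0, 0, 46], [0, 0, 0, 0, 46]])

```text
t: 39.55
eef_pos: [0.3512, 0.3815, 0.2106]
ee_rot: [1.0, -0.003, 0.0, -0.001]
force: [0.0, -0.9, 0.4]
finger_gap: 0.046
finger_force: 0.0
```

```bash
python3 - <<'E'
from h import *
d=get("top");s=get("side");print(arm.get_obs()["eef_pos"])
def seg(v,n,P,f,r=(16,22)):
    p=proj(v,P)[0];x,y=p.round().astype(int);q=v["image"][y-r[1]:y+r[1],x-r[0]:x+r[0]].astype(int)
    m=f(q).astype(np.uint8);k,l,st,ce=cv2.connectedComponentsWithStats(m);i=1+np.argmax(st[1:,4])
    print(n,"pred",p.round(1),"seen",(ce[i]+[x-r[0],y-r[1]]).round(1),"wh",st[i][2:])
R,G,B=0,1,2
seg(s,"yellow",[.5376,-.2321,.0225+.0285],lambda q:(q[...,0]-q[...,2]>60)&(q[...,0]<190))
seg(s,"blue",[.5364,-.3995,.0225+.03],lambda q:(q[...,2]-q[...,0]>40))
seg(s,"green",[.4762,-.3154,.0225+.0225],lambda q:(q[...,1]-q[...,0]>15))
seg(s,"brown",[.457,-.207,.014+.04],lambda q:((q[...,0]-q[...,2])>18)&(q.sum(2)<220))
sat=lambda q:(q.min(2)>150)&(q.max(2)-q.min(2)<25)
seg(d,"bluecap",[.5364,-.3995,.0875],sat,(14,14));seg(d,"greencap",[.4762,-.3154,.0815],sat,(14,14))
E
```

```text
[0.35086562 0.37837261 0.21019642]
yellow pred [251.3 139.4] seen [251.  140.8] wh [ 11  14 124]
blue pred [250.4 116.7] seen [252.9 116.1] wh [ 6  5 17]
green pred [266.7 128.9] seen [265.9 129.8] wh [11  9 51]
brown pred [273.7 141.9] seen [273.  144.5] wh [ 9 12 83]
bluecap pred [394.5 194.3] seen [394.6 194.4] wh [ 16  16 205]
greencap pred [363. 217.] seen [363.7 217.7] wh [ 20  16 220]
```

```bash
python3 - <<'E'
from h import *
print(arm.finish_job())
E
```

```text
the job is handed in; nothing more can be done
None
```

I turned the carousel to the front position, seated the yellow, blue and green jars in their cups, stood the dropper bottle in its socket, and handed the job in at about 40 s; the last camera check put all four where they should be, but no verdict came back.

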